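# Line up the medicine drawer things by height

### The job

Line the four containers (aluminium tin, amber bottle, blue case, frosted tube) up by height on the four round marks of the dark strip, one standing upright and centred on each mark: the tallest on the mark nearest the lavender pill box, then each shorter one in turn, the shortest at the far end. Do not knock any of them over, and leave the pill box where it is.

Things in the scene. Friction and masses are not known exactly. Their poses are not given: they have to be found in the camera images.
- frosted_tube: Round pale frosted plastic tube with a dark teal cap, 34 mm diameter, 112 mm tall (the tallest), about 70 g, straight-sided. Stands upright; origin at the centre of its underside, z axis up.
- blue_case: Blue silicone thermometer-cover case, an upright block with rounded edges, 30 mm along its x, 46 mm along its y, 86 mm tall, about 70 g. At the start its x axis is within 0.6 rad of world x. Stands upright; origin at the centre of its underside, z axis up.
- amber_bottle: Round amber pill bottle with a white label band and a narrower white cap; body 38 mm diameter and 44 mm tall, straight-sided, then the cap, 31 mm diameter, to 60 mm overall; about 50 g. Stands upright; origin at the centre of its underside, z axis up.
- tin: Small round aluminium tin with lid, 44 mm diameter, 34 mm tall (the shortest), about 45 g. Stands upright; origin at the centre of its underside, z axis up.
- mark_1: Pale yellow round mark, 54 mm across with a dark centre dot, flat in the top of a fixed dark grey strip (320 x 80 x 6 mm, lying on the tiles). Origin at its centre on the strip's top face, 6 mm above the tiles; y axis runs along the row, x across it, z up. Numbered 1 to 4 towards +y, neighbours 75 mm apart. This is the -y end of the row.
- mark_2: Pale yellow round mark, 54 mm across with a dark centre dot, flat in the top of a fixed dark grey strip (320 x 80 x 6 mm, lying on the tiles). Origin at its centre on the strip's top face, 6 mm above the tiles; y axis runs along the row, x across it, z up. Numbered 1 to 4 towards +y, neighbours 75 mm apart. 
- mark_3: Pale yellow round mark, 54 mm across with a dark centre dot, flat in the top of a fixed dark grey strip (320 x 80 x 6 mm, lying on the tiles). Origin at its centre on the strip's top face, 6 mm above the tiles; y axis runs along the row, x across it, z up. Numbered 1 to 4 towards +y, neighbours 75 mm apart. 
- mark_4: Pale yellow round mark, 54 mm across with a dark centre dot, flat in the top of a fixed dark grey strip (320 x 80 x 6 mm, lying on the tiles). Origin at its centre on the strip's top face, 6 mm above the tiles; y axis runs along the row, x across it, z up. Numbered 1 to 4 towards +y, neighbours 75 mm apart. This is the +y end of the row.
- pill_box: Lavender plastic weekly pill box with seven lids, 155 mm along the row, 38 mm across, 22 mm high, loose, lying on the tiles beyond one end of the strip (either end), its centre about 150 mm from the nearest mark's centre; a pale soap dish (80 mm across, 26 mm high) lies at the same distance beyond the other end. Origin at the centre of its underside, y axis along its length, z up.
There are look-alikes about, which are no part of the job. What is shaped like the tin but green is not meant.

How it is judged:
At the end, for the whole second after the job is handed in: On the marks, counting from the end where the pill box lies: frosted tube, blue case, amber bottle, tin. Each has its centre within 12 mm of its mark's centre, its underside on the strip (less than 4 mm above the mark), upright to 0.08 rad, released and at rest (((y of pill_box in the frame of mark_1 below 0 m and horizontal distance between frosted_tube and mark_1 below 0.012 m and z of frosted_tube in the frame of mark_1 below 0.004 m and horizontal distance between blue_case and mark_2 below 0.012 m and z of blue_case in the frame of mark_2 below 0.004 m and horizontal distance between amber_bottle and mark_3 below 0.012 m and z of amber_bottle in the frame of mark_3 below 0.004 m and horizontal distance between tin and mark_4 below 0.012 m and z of tin in the frame of mark_4 below 0.004 m) or (y of pill_box in the frame of mark_1 above 0 m and horizontal distance between frosted_tube and mark_4 below 0.012 m and z of frosted_tube in the frame of mark_4 below 0.004 m and horizontal distance between blue_case and mark_3 below 0.012 m and z of blue_case in the frame of mark_3 below 0.004 m and horizontal distance between amber_bottle and mark_2 below 0.012 m and z of amber_bottle in the frame of mark_2 below 0.004 m and horizontal distance between tin and mark_1 below 0.012 m and z of tin in the frame of mark_1 below 0.004 m)) and angle between each of frosted_tube, blue_case, amber_bottle, tin's own z axis and vertical below 0.08 rad and linear speed of each of frosted_tube, blue_case, amber_bottle, tin below 0.02 m/s); the robot touches nothing.
It fails at once if one of the four containers is tipped over (more than 0.7 rad) (angle between any of frosted_tube, blue_case, amber_bottle, tin's own z axis and vertical above 0.7 rad).
It fails at once if the pill box is moved more than 15 mm (distance of pill_box from where it was at the start of the episode above 0.015 m).
It also fails if it takes over 112 s, if anything falls off the work surface, if the arm or the gripper's body presses on something with over 40 N, if the wrist force passes 120 N, or if a joint passes its speed limit or range.

### The arm

A 6-joint arm with a two-finger parallel gripper is mounted at the origin on the work surface. World frame = base frame: x ahead of the robot, y to its left, z up, the work surface at z = 0. Lengths are in m, angles in rad, forces in N, time in s.
With the tool pointing down it reaches from about 0.325 to 0.775 m from the base axis. Payload 9.3 kg.
Tool frame: the origin (TCP) lies where the fingers leave the gripper's body, on its centre line; the fingertips stand 73 mm ahead of it and the grasp point (between the pads) lies 54 mm ahead of it; z points along the fingers, y is the direction in which the jaws open and shut (so a half turn about z gives the same grasp; the last joint's range is limited). The gripper opens to 85 mm and grips with 20 to 120 N. Pads are 22 mm wide; open, the fingers measure 114 mm over their backs; the gripper's body (76 mm by 85 mm) begins 54 mm behind the grasp point. The pads swing forward as they close: fully open they stand 13 mm farther back than shut.
Start: joints at [-1.496, 0.259, 0.021, 1.334, 0, 1.418], TCP at [0.124, -0.536, 0.304] pointing down, gripper open.
Joint ranges: [-3.04, 3.04], [-0.91, 1.82], [-1.04, 1.36], [-1.92, 1.95], [-1.52, 1.45], [-3.14, 3.14]. Speed limits (rad/s): [2.22, 2.22, 2.79, 3.14, 3.14, 3.14].

### API

Orientations are given as a unit quaternion [x, y, z, w].
In Python, from station import robot, viewer, ticket, nets gives the robot as it stands. The module is installed in compiled form; this text tells all that it offers.
- The arm moves only by the tool play_rows, never from a script. Its argument "deltas" is a list of rows, each a list of 7 numbers: the gripper command: -1 is shut, 1 is fully open, values between are in proportion, then the shift along the tool's x, y, z in m, then the turn, a rotation vector about the tool's x, y, z in degrees. In form: [[grip, tx, ty, tz, ax, ay, az], ...]. A call has 1 to 10 rows; each row shifts and turns the commanded pose from where the row before left it, along the tool's axes as they then stand; what a row does not reach is not made up. A row lasts 1/8 s, in which the tool goes at most 62.5 mm and 10.7 degrees, less where a joint would pass 70% of its speed; a pose out of reach is approached as far as the arm can. A call with a gripper value outside its range is refused whole. The fingers move at their own pace and stop on an object; "grip_force" is the grip in N (left out, the last holds). Time passes only in rows, so rows that do not move let the fingers close. It gives the time, the measured TCP pose, the force and the opening at its end, in the units of the state.
- robot.read_state(): the state, without advancing time (a new reading comes with each control period).
- viewer.snapshot(name): name is "side" or "top"; returns the picture (480x640x3 uint8, blue, green, red); there is no depth.
- viewer.camera_model(name): a dict with "camera_matrix" (3x3 intrinsics, pixels), "position" and "orientation" of the camera in the world. Camera axes: x right, y up, looking along -z (the intrinsics and any distortion apply to the point x, -y, -z); pixel columns grow to the right and rows downward; lengths in m; the calibration is good to about 2 mm. A picture is of the moment at which its call begins. camera_model takes no time and is no camera call.
- ticket.hand_in(): hands the job in, once; it reports no verdict.
Trained networks look in the newest picture that a camera, given by its name, has taken for a name from the list of things; names that differ only in an ending like _2 or _b are one class to them, and where a whole thing is asked for, a point or a joint stands for the part that bears it (a point fixed in the world has none). Each returns a list of dicts, best first, with "confidence" (0 to 1); they miss things now and then, are a little off and sometimes report something else, mostly with a low value. They report only what shows in the picture. A call takes as long as a camera call. They do not tell look-alikes from the thing itself.
- nets.boxes_of(camera, query): "extent" ([left, top, right, bottom] in pixels, round what is visible of it).
The state is a dict: "clock": time; "joint_pos": joint angles; "qvel": joint speeds; "tau": joint torques, N m; "position": TCP position; "orientation": TCP orientation; "ft_force": force on the tool from outside, world axes, zero at the start; "wrist_torque": the same for the moment, N m; "width": finger opening in m.
Only numpy, scipy, OpenCV 4.12 (cv2) and the standard library are available. Lean on these libraries where they do the work, as an engineer would, in place of code of your own. Each camera call takes 0.05 s, during which the arm holds its last target. There are 200 camera calls.

## Working session

There is one attempt and no reset: what is moved stays moved. The work goes in short steps, Python scripts to look and compute and a tool call to move; the robot and the scene stay as the last step left them, time stands still between calls to the robot, and variables do not carry over. Pictures are saved under pics/ and viewed, about 12 in all and at most 16, crops included, and the job is handed in when it is done.

Besides the shell and the picture viewer there is one more tool, called as name([rows], argument=value, ...), one row to a line, values as JSON. play_rows: Moves the arm, as the interface text tells. Its arguments: {"type":"object","properties":{"deltas":{"type":"array"},"grip_force":{"type":"number"}},"required":["deltas"]}

```bash
mkdir -p pics; cat > h.py <<'E'
import numpy as np,cv2
from scipy.spatial.transform import Rotation as R
from station import robot,viewer,ticket,nets
def ray(c,u,v):
    m=viewer.camera_model(c);K=np.array(m["camera_matrix"])
    d=np.linalg.inv(K)@[u,v,1];d=R.from_quat(m["orientation"]).as_matrix()@[d[0],-d[1],-d[2]]
    return np.array(m["position"]),d
def at(c,u,v,z):
    p,d=ray(c,u,v);return p+d*(z-p[2])/d[2]
def px(c,P):
    m=viewer.camera_model(c);q=R.from_quat(m["orientation"]).as_matrix().T@(np.array(P)-m["position"])
    w=np.array(m["camera_matrix"])@[q[0],-q[1],-q[2]];return w[:2]/w[2]
E
python3 - <<'E'
from h import *
for c in("top","side"):
    cv2.imwrite(f"pics/{c}0.png",viewer.snapshot(c));m=viewer.camera_model(c);print(c,{k:np.round(v,3).tolist() if not isinstance(v,str) else v for k,v in m.items()})
    for q in("frosted_tube","blue_case","amber_bottle","tin","mark_1","pill_box"):
        for b in nets.boxes_of(c,q)[:5]:print(q,np.round(b["extent"],1).tolist(),round(b["confidence"],2))
s=robot.read_state();print(s)
E
```

```text
top {'camera_matrix': [[524.883, 0.0, 321.223], [0.0, 524.883, 244.129], [0.0, 0.0, 1.0]], 'position': [0.356, 0.013, 1.105], 'orientation': [-0.058, 0.054, 0.708, -0.702]}
frosted_tube [423.1, 277.3, 453.4, 298.9] 0.67
blue_case [281.1, 263.6, 311.3, 287.2] 0.81
amber_bottle [363.9, 274.4, 383.5, 289.2] 0.72
tin [166.4, 242.5, 193.4, 265.8] 0.9
tin [217.0, 262.5, 241.6, 282.9] 0.73
tin [189.2, 307.8, 217.2, 328.5] 0.61
mark_1 [299.5, 187.1, 325.0, 214.9] 0.69
mark_1 [264.6, 194.8, 288.9, 214.6] 0.65
mark_1 [367.1, 178.9, 391.8, 206.0] 0.61
mark_1 [332.5, 183.8, 359.0, 208.2] 0.6
pill_box [413.3, 170.3, 487.6, 196.9] 0.88
side {'camera_matrix': [[582.867, 0.0, 326.805], [0.0, 582.867, 235.665], [0.0, 0.0, 1.0]], 'position': [0.507, 0.733, 0.749], 'orientation': [-0.01, 0.384, 0.923, -0.006]}
frosted_tube [369.2, 117.5, 388.7, 174.6] 0.64
blue_case [358.5, 228.2, 382.6, 282.6] 0.79
blue_case [349.2, 317.8, 380.7, 357.2] 0.19
amber_bottle [359.3, 180.9, 385.3, 220.1] 0.93
tin [349.2, 318.0, 379.8, 357.3] 0.9
tin [322.0, 379.1, 353.7, 421.5] 0.9
tin [409.8, 346.8, 444.8, 385.4] 0.79
tin
[... 215 characters left out ...]
132.0, 280.6, 179.9] 0.77
{'clock': 0.7, 'joint_pos': array([-1.49559443e+00,  2.58565801e-01,  2.15193190e-02,  1.33373255e+00,
        3.22009192e-05,  1.41820221e+00]), 'qvel': array([-0.00039797, -0.00127594,  0.0007436 , -0.00223111, -0.00161519,
        0.00138143]), 'tau': array([-1.16751344e-03, -5.55227494e+01,  3.44684744e+01,  1.03851573e-03,
       -1.60139739e-04,  5.23572098e-06]), 'position': array([ 0.12421189, -0.53577953,  0.30390493]), 'orientation': array([9.93520631e-01, 1.13651905e-01, 1.57538901e-05, 9.26326635e-06]), 'ft_force': array([-0.02828902,  0.04526679,  0.06617877]), 'wrist_torque': array([ 0.05130253, -0.04634131,  0.01066126]), 'width': 0.08515954667241987}
```

View pics/top0.png

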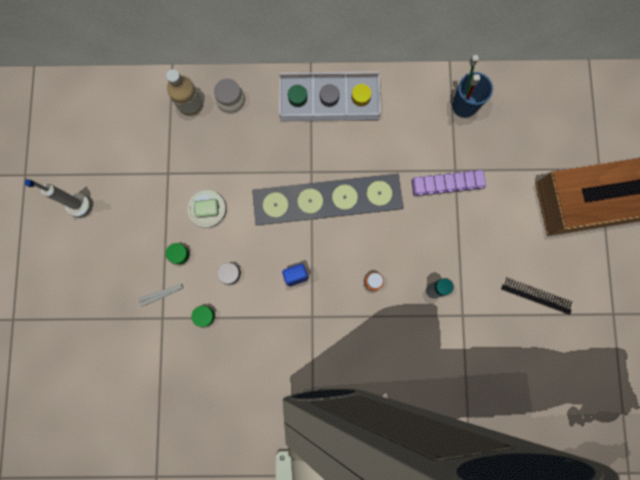

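View pics/side0.png

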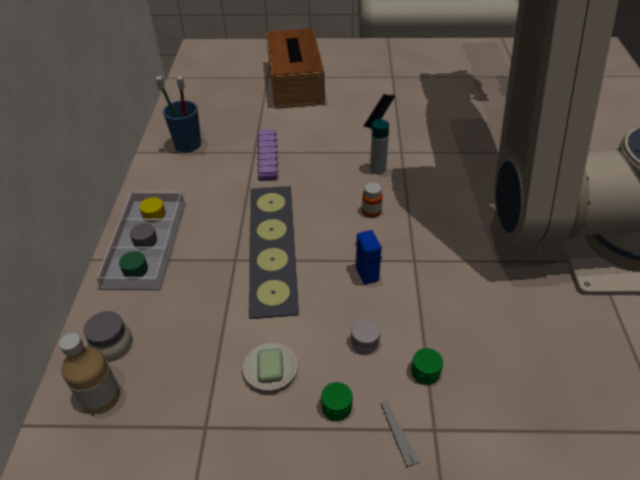

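Top view: tube with teal cap (443,287), amber bottle (374,281), blue case (295,274), plain tin (229,273). The pill box (449,183) lies at the right, which is −y. There are three tin-like things: greens at (177,253) and (203,316), and a grey one at (229,273). The grey one fits the tin; I'll confirm it in a crop and refine the measurements.

```bash
python3 - <<'E'
from h import *
T=cv2.imread("pics/top0.png");S=cv2.imread("pics/side0.png")
for n,u,v in(("m?",275.5,205),("",310.5,200.5),("",344.5,197),("",379.5,193)):print("mark",np.round(at("top",u,v,.006),4))
for u,v in((271,202.5),(272,229.5),(272.5,259.5),(273,292.5)):print("mark side",np.round(at("side",u,v,.006),4))
print("tube",at("top",444.5,287,.112),at("side",380,128,.112))
print("amber",at("top",375,281,.06),at("side",372.5,188,.06))
print("tin",at("top",229,272.5,.034),at("side",366,330,.034))
print("blue",at("top",296,273,.086),at("side",368,240,.086))
a=cv2.resize(T[240:330,160:480],None,fx=2.5,fy=2.5,interpolation=cv2.INTER_CUBIC)
b=[cv2.resize(x,None,fx=4,fy=4,interpolation=cv2.INTER_CUBIC) for x in(T[250:325,270:320],T[165:225,250:330],S[220:295,340:400])]
h=max(x.shape[0] for x in b);b=np.hstack([cv2.copyMakeBorder(x,0,h-x.shape[0],0,0,0) for x in b])
W=800;pad=lambda x:cv2.copyMakeBorder(x,0,0,0,W-x.shape[1],0)
cv2.imwrite("pics/crop0.png",np.vstack([pad(a),pad(b)]))
E
```

```text
mark [0.6188 0.1163 0.006 ]
mark [0.6279 0.041  0.006 ]
mark [ 0.6349 -0.0322  0.006 ]
mark [ 0.6429 -0.1076  0.006 ]
mark side [ 0.6405 -0.1045  0.006 ]
mark side [ 0.6322 -0.0301  0.006 ]
mark side [0.625  0.0447 0.006 ]
mark side [0.6179 0.1188 0.006 ]
tube [ 0.43141035 -0.21380834  0.112     ] [ 0.4323596  -0.19850866  0.112     ]
amber [ 0.44856435 -0.08795764  0.06      ] [ 0.44868866 -0.08393364  0.06      ]
tin [0.47110961 0.20837591 0.034     ] [0.46832997 0.21331202 0.034     ]
blue [0.46333069 0.06811185 0.086     ] [0.46284975 0.07541115 0.086     ]
```

View pics/crop0.png

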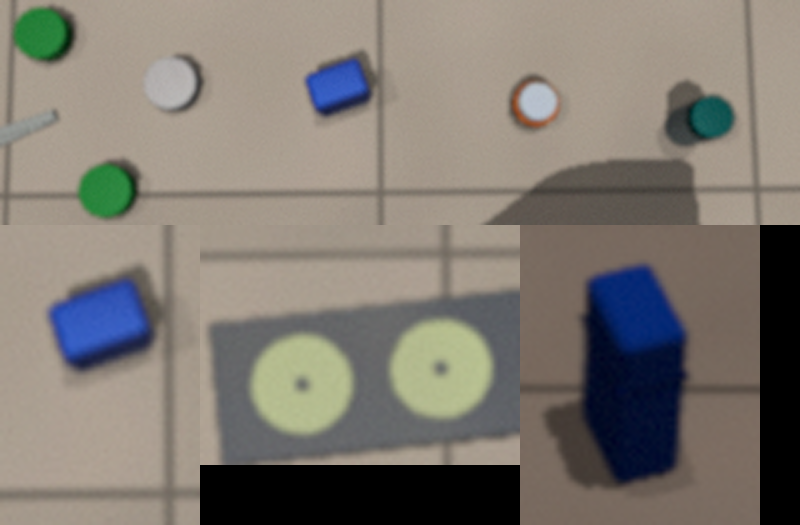

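The grey tin at (229,273) is confirmed as plain aluminium. The case's long axis is about 23° off y. The pill box is at −y, so the order is tube→mark_1, case→mark_2, amber→mark_3, tin→mark_4. I'll place the shortest first. First I turn the tool so the jaws run along world x, which makes tx=+y, ty=+x, tz=−z.

play_rows([
  [1, 0, 0, 0, 0, 0, -9.62],
  [1, 0, 0, 0, 0, 0, -9.62],
  [1, 0, 0, 0, 0, 0, -9.62],
  [1, 0, 0, 0, 0, 0, -9.62],
  [1, 0, 0, 0, 0, 0, -9.62],
  [1, 0, 0, 0, 0, 0, -9.62],
  [1, 0, 0, 0, 0, 0, -9.62],
  [1, 0, 0, 0, 0, 0, -9.61],
  [1, 0, 0.04, 0, 0, 0, 0],
  [1, 0, 0.04, 0, 0, 0, 0],
], grip_force=25)

```text
clock: 1.95
position: [0.2047, -0.5359, 0.304]
orientation: [0.708, 0.707, -0.0, 0.0]
ft_force: [0.2, -0.2, 0.3]
width: 0.0854
```

play_rows([
  [1, 0.046, 0.02, 0, 0, 0, 0],
  [1, 0.046, 0.02, 0, 0, 0, 0],
  [1, 0.046, 0.02, 0, 0, 0, 0],
  [1, 0.046, 0.02, 0, 0, 0, 0],
  [1, 0.046, 0.02, 0, 0, 0, 0],
  [1, 0.046, 0.02, 0, 0, 0, 0],
  [1, 0.046, 0.02, 0, 0, 0, 0],
  [1, 0.046, 0.02, 0, 0, 0, 0],
  [1, 0.046, 0.02, 0, 0, 0, 0],
  [1, 0.046, 0.02, 0, 0, 0, 0],
])

```text
clock: 3.2
position: [0.4046, -0.0742, 0.3042]
orientation: [0.707, 0.707, 0.0, 0.0]
ft_force: [0.7, -1.0, -0.1]
width: 0.0854
```

play_rows([
  [1, 0.048, 0.011, 0, 0, 0, 0],
  [1, 0.048, 0.011, 0, 0, 0, 0],
  [1, 0.048, 0.011, 0, 0, 0, 0],
  [1, 0.048, 0.011, 0, 0, 0, 0],
  [1, 0.048, 0.011, 0, 0, 0, 0],
  [1, 0.046, 0.01, 0, 0, 0, 0],
  [1, 0, 0, 0, 0, 0, 0],
  [1, 0, 0, 0, 0, 0, 0],
])

```text
clock: 4.2
position: [0.4689, 0.2101, 0.3037]
orientation: [0.707, 0.707, -0.0, -0.0]
ft_force: [-0.0, -0.1, 0.4]
width: 0.0852
```

play_rows([
  [1, 0, 0, 0.045, 0, 0, 0],
  [1, 0, 0, 0.045, 0, 0, 0],
  [1, 0, 0, 0.045, 0, 0, 0],
  [1, 0, 0, 0.04, 0, 0, 0],
  [1, 0, 0, 0.03, 0, 0, 0],
  [1, 0, 0, 0.021, 0, 0, 0],
  [1, 0, 0, 0, 0, 0, 0],
])

```text
clock: 5.08
position: [0.4685, 0.2088, 0.0771]
orientation: [0.708, 0.706, -0.001, -0.001]
ft_force: [0.7, -0.2, 1.2]
width: 0.0854
```

play_rows([
  [-0.2, 0, 0, 0, 0, 0, 0],
  [-0.2, 0, 0, 0, 0, 0, 0],
  [-0.2, 0, 0, 0, 0, 0, 0],
  [-0.2, 0, 0, 0, 0, 0, 0],
  [-0.2, 0, 0, 0, 0, 0, 0],
  [-0.2, 0, 0, 0, 0, 0, 0],
])

```text
clock: 5.82
position: [0.4697, 0.2102, 0.079]
orientation: [0.707, 0.707, 0.001, 0.001]
ft_force: [-0.1, -1.7, 6.7]
width: 0.043
```

play_rows([
  [-0.2, 0, 0, -0.02, 0, 0, 0],
  [-0.2, 0, 0, -0.04, 0, 0, 0],
  [-0.2, 0, 0, -0.03, 0, 0, 0],
  [-0.2, -0.023, 0.037, 0, 0, 0, 0],
  [-0.2, -0.023, 0.037, 0, 0, 0, 0],
  [-0.2, -0.023, 0.037, 0, 0, 0, 0],
  [-0.2, -0.023, 0.037, 0, 0, 0, 0],
  [-0.2, 0, 0, 0, 0, 0, 0],
  [-0.2, 0, 0, 0, 0, 0, 0],
])

```text
clock: 6.95
position: [0.6167, 0.1183, 0.1679]
orientation: [0.707, 0.707, -0.0, -0.0]
ft_force: [-0.3, 0.5, -0.7]
width: 0.043
```

play_rows([
  [-0.2, 0, 0.0015, 0.03, 0, 0, 0],
  [-0.2, 0, 0, 0.03, 0, 0, 0],
  [-0.2, 0, 0, 0.014, 0, 0, 0],
  [-0.2, 0, 0, 0.006, 0, 0, 0],
  [-0.2, 0, 0, 0.002, 0, 0, 0],
  [-0.2, 0, 0, 0, 0, 0, 0],
  [-0.2, 0, 0, 0, 0, 0, 0],
])

```text
clock: 7.82
position: [0.619, 0.1182, 0.0866]
orientation: [0.707, 0.707, 0.0, 0.0]
ft_force: [0.4, -0.0, -1.8]
width: 0.0429
```

play_rows([
  [-0.2, 0, 0, 0.0015, 0, 0, 0],
  [-0.2, 0, 0, 0, 0, 0, 0],
  [-0.2, 0, 0, 0, 0, 0, 0],
])

```text
clock: 8.2
position: [0.6189, 0.1182, 0.0851]
orientation: [0.707, 0.707, 0.0, 0.0]
ft_force: [-1.4, 0.3, 6.4]
width: 0.0426
```

play_rows([
  [1, 0, 0, 0, 0, 0, 0],
  [1, 0, 0, 0, 0, 0, 0],
  [1, 0, 0, 0, 0, 0, 0],
  [1, 0, 0, -0.03, 0, 0, 0],
  [1, 0, 0, -0.045, 0, 0, 0],
  [1, 0, 0, -0.045, 0, 0, 0],
  [1, -0.041, -0.034, 0, 0, 0, 0],
  [1, -0.041, -0.034, 0, 0, 0, 0],
  [1, -0.041, -0.034, 0, 0, 0, 0],
  [1, -0.041, -0.034, 0, 0, 0, 0],
])

```text
clock: 9.45
position: [0.4815, -0.0468, 0.2044]
orientation: [0.707, 0.707, 0.0, 0.0]
ft_force: [0.7, -1.0, 0.5]
width: 0.0853
```

play_rows([
  [1, -0.041, -0.034, 0, 0, 0, 0],
  [1, 0, 0, 0, 0, 0, 0],
  [1, 0, 0, 0.04, 0, 0, 0],
  [1, 0, 0, 0.035, 0, 0, 0],
  [1, 0, 0, 0.03, 0, 0, 0],
  [1, 0, 0, 0.018, 0, 0, 0],
  [1, 0, 0, 0, 0, 0, 0],
])

```text
clock: 10.32
position: [0.4485, -0.0861, 0.0804]
orientation: [0.707, 0.707, -0.0, -0.001]
ft_force: [0.5, -0.4, 0.7]
width: 0.0855
```

play_rows([
  [-0.3, 0, 0, 0, 0, 0, 0],
  [-0.3, 0, 0, 0, 0, 0, 0],
  [-0.3, 0, 0, 0, 0, 0, 0],
  [-0.3, 0, 0, 0, 0, 0, 0],
  [-0.3, 0, 0, 0, 0, 0, 0],
  [-0.3, 0, 0, 0, 0, 0, 0],
  [-0.3, 0, 0, 0, 0, 0, 0],
])

```text
clock: 11.2
position: [0.4491, -0.0869, 0.0822]
orientation: [0.707, 0.707, 0.0, 0.001]
ft_force: [-0.3, 1.2, 7.3]
width: 0.0375
```

play_rows([
  [-0.3, 0, 0, -0.02, 0, 0, 0],
  [-0.3, 0, 0, -0.04, 0, 0, 0],
  [-0.3, 0, 0, -0.03, 0, 0, 0],
  [-0.3, 0.026, 0.0355, 0, 0, 0, 0],
  [-0.3, 0.026, 0.0355, 0, 0, 0, 0],
  [-0.3, 0.026, 0.0355, 0, 0, 0, 0],
  [-0.3, 0.026, 0.0355, 0, 0, 0, 0],
  [-0.3, 0.026, 0.0355, 0, 0, 0, 0],
  [-0.3, 0, 0, 0, 0, 0, 0],
  [-0.3, 0, 0, 0, 0, 0, 0],
])

```text
clock: 12.45
position: [0.6257, 0.0432, 0.1711]
orientation: [0.707, 0.707, -0.0, -0.0]
ft_force: [0.6, -0.0, -1.0]
width: 0.0372
```

play_rows([
  [-0.3, 0, 0, 0.03, 0, 0, 0],
  [-0.3, 0, 0, 0.03, 0, 0, 0],
  [-0.3, 0, 0, 0.014, 0, 0, 0],
  [-0.3, 0, 0, 0.006, 0, 0, 0],
  [-0.3, 0, 0, 0.0025, 0, 0, 0],
  [-0.3, 0, 0, 0.0015, 0, 0, 0],
  [-0.3, 0, 0, 0, 0, 0, 0],
  [-0.3, 0, 0, 0, 0, 0, 0],
])

```text
clock: 13.45
position: [0.6266, 0.0432, 0.0883]
orientation: [0.707, 0.707, 0.0, 0.001]
ft_force: [-1.8, -0.5, 5.9]
width: 0.0372
```

play_rows([
  [1, 0, 0, 0, 0, 0, 0],
  [1, 0, 0, 0, 0, 0, 0],
  [1, 0, 0, 0, 0, 0, 0],
  [1, 0, 0, -0.03, 0, 0, 0],
  [1, 0, 0, -0.045, 0, 0, 0],
  [1, 0, 0, -0.045, 0, 0, 0],
  [1, 0.007, -0.041, 0, 0, 0, 0],
  [1, 0.007, -0.041, 0, 0, 0, 0],
  [1, 0.007, -0.041, 0, 0, 0, 0],
  [1, 0.007, -0.041, 0, 0, 0, 0],
])

```text
clock: 14.7
position: [0.4608, 0.0714, 0.2073]
orientation: [0.707, 0.707, 0.0, -0.0]
ft_force: [-0.7, -1.3, 0.7]
width: 0.0855
```

play_rows([
  [1, 0, 0, 0, 0, 0, -7.7],
  [1, 0, 0, 0, 0, 0, -7.7],
  [1, 0, 0, 0, 0, 0, -7.6],
  [1, 0, 0, 0.04, 0, 0, 0],
  [1, 0, 0, 0.035, 0, 0, 0],
  [1, 0, 0, 0.024, 0, 0, 0],
  [1, 0, 0, 0, 0, 0, 0],
])

```text
clock: 15.58
position: [0.4612, 0.0712, 0.1072]
orientation: [0.552, 0.834, -0.001, -0.001]
ft_force: [0.3, 0.3, 0.3]
width: 0.0853
```

```bash
python3 - <<'E'
from h import *
a=viewer.snapshot("top")[150:330,160:480];b=viewer.snapshot("side")[100:400,220:460]
cv2.imwrite("pics/chk1.png",np.hstack([cv2.resize(a,(480,270)),cv2.resize(b,(320,400))[:270] if 0 else cv2.resize(b,(216,270))]))
E
```

```text
(no output)
```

View pics/chk1.png

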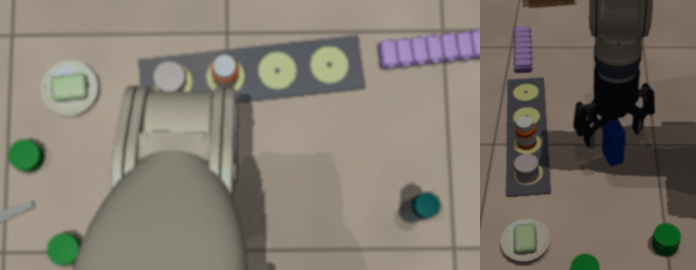

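Tin stands on mark 4 and amber on mark 3; the open jaws straddle the blue case. Closing.

play_rows([
  [-0.5, 0, 0, 0, 0, 0, 0],
  [-0.5, 0, 0, 0, 0, 0, 0],
  [-0.5, 0, 0, 0, 0, 0, 0],
  [-0.5, 0, 0, 0, 0, 0, 0],
  [-0.5, 0, 0, 0, 0, 0, 0],
  [-0.5, 0, 0, 0, 0, 0, 0],
  [-0.5, 0, 0, 0, 0, 0, 0],
  [-0.5, 0, 0, 0, 0, 0, 0],
])

```text
clock: 16.68
position: [0.4624, 0.0712, 0.1089]
orientation: [0.552, 0.834, 0.0, 0.0]
ft_force: [-0.9, 0.5, 5.6]
width: 0.0305
```

play_rows([
  [-0.5, 0, 0, -0.02, 0, 0, 0],
  [-0.5, 0, 0, -0.04, 0, 0, 0],
  [-0.5, 0, 0, -0.03, 0, 0, 0],
  [-0.5, 0, 0, 0, 0, 0, 7.7],
  [-0.5, 0, 0, 0, 0, 0, 7.7],
  [-0.5, 0, 0, 0, 0, 0, 7.6],
  [-0.5, 0, 0, 0, 0, 0, 0],
])

```text
clock: 17.55
position: [0.462, 0.0712, 0.1983]
orientation: [0.707, 0.707, -0.0, -0.0]
ft_force: [-0.0, 0.3, -0.5]
width: 0.0309
```

play_rows([
  [-0.5, -0.02, 0.034, 0, 0, 0, 0],
  [-0.5, -0.02, 0.034, 0, 0, 0, 0],
  [-0.5, -0.02, 0.034, 0, 0, 0, 0],
  [-0.5, -0.02, 0.034, 0, 0, 0, 0],
  [-0.5, -0.022, 0.036, 0, 0, 0, 0],
  [-0.5, 0, 0, 0, 0, 0, 0],
  [-0.5, 0, 0, 0, 0, 0, 0],
])

```text
clock: 18.42
position: [0.6337, -0.0307, 0.1978]
orientation: [0.706, 0.708, -0.0, -0.001]
ft_force: [0.1, -0.1, -0.5]
width: 0.0306
```

play_rows([
  [-0.5, 0, 0, 0.03, 0, 0, 0],
  [-0.5, 0, 0, 0.03, 0, 0, 0],
  [-0.5, 0, 0, 0.014, 0, 0, 0],
  [-0.5, 0, 0, 0.006, 0, 0, 0],
  [-0.5, 0, 0, 0.0025, 0, 0, 0],
  [-0.5, 0, 0, 0.001, 0, 0, 0],
  [-0.5, 0, 0, 0, 0, 0, 0],
  [-0.5, 0, 0, 0, 0, 0, 0],
])

```text
clock: 19.42
position: [0.6343, -0.0308, 0.1153]
orientation: [0.707, 0.707, 0.0, 0.0]
ft_force: [0.6, -0.3, -1.0]
width: 0.0307
```

play_rows([
  [-0.5, 0, 0, 0.0015, 0, 0, 0],
  [-0.5, 0, 0, 0, 0, 0, 0],
  [-0.5, 0, 0, 0, 0, 0, 0],
])

```text
clock: 19.8
position: [0.6344, -0.0308, 0.1149]
orientation: [0.707, 0.707, 0.0, 0.001]
ft_force: [-3.0, 1.4, 11.0]
width: 0.0309
```

play_rows([
  [1, 0, 0, 0, 0, 0, 0],
  [1, 0, 0, 0, 0, 0, 0],
  [1, 0, 0, 0, 0, 0, 0],
  [1, 0, 0, 0, 0, 0, 0],
  [1, 0, 0, -0.03, 0, 0, 0],
  [1, 0, 0, -0.045, 0, 0, 0],
  [1, 0, 0, -0.045, 0, 0, 0],
  [1, -0.036, -0.04, 0, 0, 0, 0],
  [1, -0.036, -0.04, 0, 0, 0, 0],
  [1, -0.036, -0.04, 0, 0, 0, 0],
])

```text
clock: 21.05
position: [0.5129, -0.1395, 0.2334]
orientation: [0.707, 0.707, -0.0, 0.0]
ft_force: [1.2, -0.6, -0.5]
width: 0.0857
```

play_rows([
  [1, -0.036, -0.04, 0, 0, 0, 0],
  [1, -0.037, -0.042, 0, 0, 0, 0],
  [1, 0, 0, 0, 0, 0, 0],
  [1, 0, 0, 0, 0, 0, 0],
])

```text
clock: 21.55
position: [0.4323, -0.2119, 0.2336]
orientation: [0.707, 0.707, 0.0, 0.0]
ft_force: [0.3, -0.3, -0.0]
width: 0.0854
```

```bash
python3 - <<'E'
from h import *
b=viewer.snapshot("side");t=viewer.snapshot("top")
cv2.imwrite("pics/chk2.png",np.hstack([cv2.resize(b[100:325,230:430],None,fx=2,fy=2),cv2.resize(t[150:300,240:440],None,fx=2,fy=3)]))
for q in("frosted_tube","blue_case"):
    for k in nets.boxes_of("side",q)[:2]:print(q,k)
E
```

```text
frosted_tube {'extent': [369.0, 119.1, 387.9, 176.7], 'confidence': 0.87}
frosted_tube {'extent': [254.0, 272.3, 281.8, 306.0], 'confidence': 0.32}
blue_case {'extent': [262.2, 186.1, 279.9, 229.7], 'confidence': 0.63}
```

View pics/chk2.png

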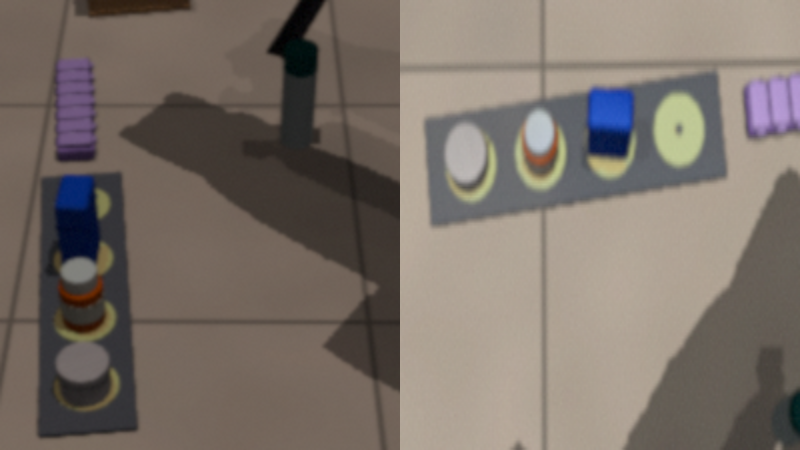

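Case, amber and tin all stand on their marks (2, 3, 4). Now the tube.

play_rows([
  [1, 0, 0, 0.035, 0, 0, 0],
  [1, 0, 0, 0.035, 0, 0, 0],
  [1, 0, 0, 0.025, 0, 0, 0],
  [1, 0, 0, 0.011, 0, 0, 0],
  [1, 0, 0, 0, 0, 0, 0],
])

```text
clock: 22.38
position: [0.4324, -0.2114, 0.1271]
orientation: [0.707, 0.707, -0.0, -0.001]
ft_force: [-0.4, -0.8, -1.2]
width: 0.0853
```

play_rows([
  [-0.4, 0, 0, 0, 0, 0, 0],
  [-0.4, 0, 0, 0, 0, 0, 0],
  [-0.4, 0, 0, 0, 0, 0, 0],
  [-0.4, 0, 0, 0, 0, 0, 0],
  [-0.4, 0, 0, 0, 0, 0, 0],
  [-0.4, 0, 0, 0, 0, 0, 0],
  [-0.4, 0, 0, 0, 0, 0, 0],
  [-0.4, 0, 0, 0, 0, 0, 0],
])

```text
clock: 23.38
position: [0.4324, -0.212, 0.1279]
orientation: [0.707, 0.707, 0.0, 0.001]
ft_force: [-1.9, 0.1, 5.6]
width: 0.0331
```

play_rows([
  [-0.4, 0, 0, -0.02, 0, 0, 0],
  [-0.4, 0, 0, -0.04, 0, 0, 0],
  [-0.4, 0, 0, -0.03, 0, 0, 0],
  [-0.4, 0.021, 0.042, 0, 0, 0, 0],
  [-0.4, 0.021, 0.042, 0, 0, 0, 0],
  [-0.4, 0.021, 0.042, 0, 0, 0, 0],
  [-0.4, 0.021, 0.042, 0, 0, 0, 0],
  [-0.4, 0.022, 0.042, 0, 0, 0, 0],
  [-0.4, 0, 0, 0, 0, 0, 0],
  [-0.4, 0, 0, 0, 0, 0, 0],
])

```text
clock: 24.62
position: [0.6418, -0.1057, 0.2168]
orientation: [0.707, 0.707, -0.0, -0.001]
ft_force: [-0.5, 0.6, -0.7]
width: 0.0335
```

play_rows([
  [-0.4, 0, 0, 0.03, 0, 0, 0],
  [-0.4, 0, 0, 0.03, 0, 0, 0],
  [-0.4, 0, 0, 0.014, 0, 0, 0],
  [-0.4, 0, 0, 0.006, 0, 0, 0],
  [-0.4, 0, 0, 0.0025, 0, 0, 0],
  [-0.4, 0, 0, 0.001, 0, 0, 0],
  [-0.4, 0, 0, 0, 0, 0, 0],
  [-0.4, 0, 0, 0, 0, 0, 0],
])

```text
clock: 25.62
position: [0.6423, -0.1057, 0.1343]
orientation: [0.707, 0.707, 0.0, 0.0]
ft_force: [-0.1, 0.3, 0.3]
width: 0.0337
```

play_rows([
  [-0.4, 0, 0, 0.0015, 0, 0, 0],
  [-0.4, 0, 0, 0, 0, 0, 0],
  [-0.4, 0, 0, 0, 0, 0, 0],
])

```text
clock: 26.0
position: [0.6423, -0.1058, 0.134]
orientation: [0.707, 0.707, 0.0, 0.001]
ft_force: [-3.8, 1.4, 9.4]
width: 0.0334
```

Contact. Release, rise and retreat.

play_rows([
  [1, 0, 0, 0, 0, 0, 0],
  [1, 0, 0, 0, 0, 0, 0],
  [1, 0, 0, 0, 0, 0, 0],
  [1, 0, 0, 0, 0, 0, 0],
  [1, 0, 0, -0.03, 0, 0, 0],
  [1, 0, 0, -0.045, 0, 0, 0],
  [1, 0, 0, -0.045, 0, 0, 0],
  [1, -0.03, -0.04, 0, 0, 0, 0],
  [1, -0.03, -0.04, 0, 0, 0, 0],
  [1, -0.03, -0.04, 0, 0, 0, 0],
])

```text
clock: 27.25
position: [0.521, -0.1964, 0.2524]
orientation: [0.707, 0.707, 0.0, 0.0]
ft_force: [0.1, -0.6, 0.2]
width: 0.0853
```

play_rows([
  [1, -0.04, -0.03, 0, 0, 0, 0],
  [1, -0.04, -0.03, 0, 0, 0, 0],
  [1, -0.04, 0, 0, 0, 0, 0],
  [1, 0, 0, 0, 0, 0, 0],
  [1, 0, 0, 0, 0, 0, 0],
])

```text
clock: 27.88
position: [0.4621, -0.3154, 0.2522]
orientation: [0.707, 0.707, 0.0, -0.0]
ft_force: [0.2, -0.2, 0.2]
width: 0.0857
```

```bash
python3 - <<'E'
from h import *
M=dict(tube=((.6417,-.106),.112,.017),case=((.6336,-.031),.086,0.015),amber=((.6265,.043),.06,.0155),tin=((.6184,.1175),.034,.022))
out=[]
for c,(y0,y1,x0,x1) in(("top",(160,230,245,410)),("side",(110,320,240,320))):
    I=viewer.snapshot(c);f=4.8 if c=="top" else 2.8
    J=cv2.resize(I[y0:y1,x0:x1],None,fx=f,fy=f,interpolation=cv2.INTER_CUBIC)
    for (x,y),h,r in M.values():  # expected top rim and base circle if exactly centred
        for z,col in((h+.006,(0,0,255)),):
            P=[(px(c,(x+r*np.cos(a),y+r*np.sin(a),z))-[x0-.5,y0-.5])*f for a in np.linspace(0,6.28,40)]
            cv2.polylines(J,[np.int32(P)],True,col,1)
    out.append(J)
cv2.imwrite("pics/f_top.png",out[0]);cv2.imwrite("pics/f_side.png",out[1])
for b in nets.boxes_of("top","pill_box")[:1]:print(b)
E
```

```text
{'extent': [410.2, 172.5, 488.3, 196.7], 'confidence': 0.69}
```

View pics/f_top.png

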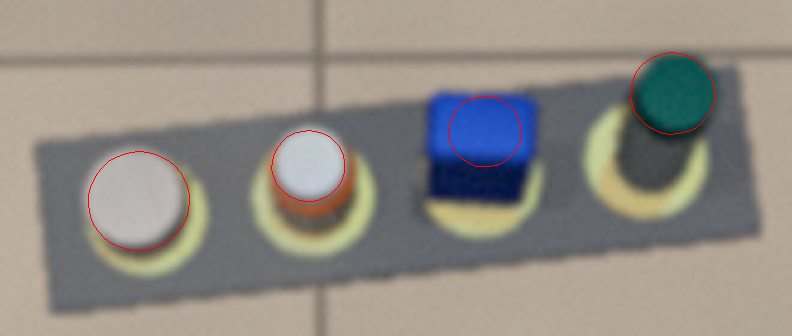

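View pics/f_side.png

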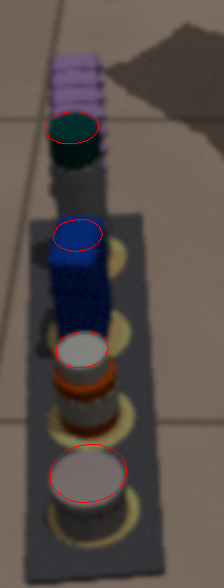

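The tops of all four match the predicted rims for exact centring to within 2–3 mm in both views. The pill box has not moved beyond detector noise.

```bash
python3 -c "
from h import *
print(ticket.hand_in())"
```

```text
the job is handed in; nothing more can be done
None
```

All four containers are on the strip, and I handed the job in at about 28 s of the 112 s allowed. The pill box lies at the −y end, so the order is frosted tube on mark_1, blue case on mark_2, amber bottle on mark_3 and aluminium tin on mark_4.

- **Position:** in the last top and side pictures all four stand upright. Each top lies within about 2–3 mm of where exact centring would put it, against a limit of 12 mm.
- **Robot:** the gripper was open and clear of everything at hand-in.
- **Pill box:** its detected box differs from the start by about 1–3 pixels at the edges. I put that down to detector noise, since the arm never went near it.
- **Disagreement:** at the start the two cameras differed by 4–15 mm in y on the container tops, most on the tube. The grasps and the final pictures showed no problem from this, and no check failed.

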